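# Make up the fittings kits for a wardrobe door and a drawer

## Task

Make up two kits of cabinet fittings from the loose stock on the bench: the wardrobe door's kit (round knob, magnetic catch and coat hook) in the long tray with three compartments, and the drawer's kit (bar pull and drawer lock) in the squarish tray with two compartments. Lay each fitting flat on the floor of a compartment of its own, the same way up as it stands now; any compartment of the right tray will do. The castor is not needed: leave it, the screwdriver and the tape measure where they are.

Things in the scene. Friction and masses are not known exactly. Their poses are not given: they have to be found in the camera images.
- door_tray: Long shallow grey plastic tray, fixed to the bench, 304 mm (its x) by 100 mm (y), 16 mm high. Origin: centre of its underside, on the bench; z up. Floor and walls 4 mm thick: inner floor 4 mm above the origin, walls 12 mm above that. Two dividers (10 mm above the floor) make three compartments in a row, each 96 (x) by 92 mm inside, centred at x = -100, 0 and +100 mm, y = 0.
- drawer_tray: Squarish shallow grey plastic tray, fixed to the bench, 186 mm (its x) by 180 mm (y), 16 mm high. Origin: centre of its underside, on the bench; z up. Floor and walls 4 mm thick: inner floor 4 mm above the origin, walls 12 mm above that. One divider (10 mm above the floor) makes two long compartments side by side, each 178 (x) by 84 mm (y) inside, centred at x = 0, y = -44 and +44 mm.
- bar_pull: Steel T-bar drawer pull, loose, standing on its two feet on the bench: round bar 14 mm thick, 150 mm long along its x, its axis 33 mm above the underside, on two 12 mm posts with 26 mm round feet at x = -48 and +48 mm. Origin midway between the feet on the underside; z up. 0.17 kg. Grasp across the bar (along y) at the middle.
- knob: Round turned dark-wood cabinet knob, loose, standing on its foot on the bench: 40 mm tall, head 44 mm across at its widest (28 mm up), foot 28 mm across, neck 22 mm. Origin at the centre of its underside; z up; round about z. 0.05 kg.
- catch: Magnetic door catch, loose on the bench: white plastic block 50 mm (x) by 22 mm (y) by 22 mm high with a 4 mm thick screw ear at each end (74 mm long in x overall) and two thin steel strips along its top. Origin at the centre of its underside; z up. 0.06 kg. Grasp across its 22 mm width.
- coat_hook: Steel coat hook, loose, lying on its back plate on the bench: plate 70 (x) by 30 (y) by 5 mm; a 12 mm round stem rises at x = +18 mm and bends over along -x, axis 43 to 45 mm above the underside from x = +12 to -18 mm, ending in a 20 mm ball (top 56 mm up). Origin: centre of the plate's underside; z up. 0.12 kg. Grasp the level run across y above the plate's middle.
- drawer_lock: Steel surface-mounted drawer lock, loose, lying on its flat rectangular case on the bench: case 64 mm (x) by 40 mm (y) by 12 mm, a key cylinder 20 mm across standing up from its centre to 38 mm, and a small brass bolt sticking out 10 mm at the +x end. Origin at the centre of the case's underside; z up. 0.12 kg. Grasp the cylinder from above.
- castor: Bystander, surplus stock: small swivel castor lying wheel up on its 42 mm square steel plate, black wheel 41 mm across, about 58 mm tall in all. Origin at the centre of the plate's underside. To be left where it is.
- screwdriver: Bystander: screwdriver with black handle, 200 mm long, lying beyond one of the trays, to one side. Origin under its middle, x towards the tip. To be left where it is.
- tape_measure: Bystander: black tape measure lying on its side beyond the other tray, 72 x 66 x 36 mm, with a yellow disc on top. Origin at the centre of its underside. To be left where it is.
Not all that is in view belongs to the job. What is shaped like the bar_pull but blue is not meant. Leave any purple look-alike of the coat_hook alone.

How it is judged:
By the outcome, as a careful person would: the job done as asked, in the order asked, and still so for the second after the job is handed in, with the robot touching nothing.
It also fails if it takes over 109 s, if anything falls off the work surface, if the arm or the gripper's body presses on something with over 40 N, if the wrist force passes 120 N, or if a joint passes its speed limit or range.

## Robot

A 6-joint arm with a two-finger parallel gripper is mounted at the origin on the work surface. World frame = base frame: x ahead of the robot, y to its left, z up, the work surface at z = 0. Lengths are in mm, angles in rad, forces in N, time in s.
With the tool pointing down it reaches from about 350 to 875 mm from the base axis. Payload 4.2 kg.
Tool frame: the origin (TCP) lies between the finger pads; the fingertips stand 14 mm ahead of it and the grasp point (between the pads) lies 5 mm behind it; z points along the fingers, y is the line along which they close (so a half turn about z gives the same grasp; the last joint's range is limited). The gripper opens to 85 mm and grips with 20 to 120 N. Pads are 22 mm wide; open, the fingers measure 114 mm over their backs; the gripper's body (76 mm by 85 mm) begins 54 mm behind the grasp point. The pads swing forward as they close: fully open they stand 13 mm farther back than shut.
Start: joints at [-0.867, 0.385, 0.008, 0, -1.194, -0.259], TCP at [268.935, -564.157, 206.312] pointing down, gripper open.
Joint ranges: [-3.14, 3.14], [-1.21, 2.06], [-1.07, 1.41], [-3.16, 2.05], [-2.99, -0.16], [-3.1, 3.1]. Speed limits (rad/s): [2.79, 2.79, 3.14, 3.14, 3.14, 3.14].

## Interface

Orientations are given as a unit quaternion [x, y, z, w].
In Python, from bench import * gives the robot as it stands.
- The arm moves only by the tool carry_out, never from a script. Its argument "motion" is a list of rows, each a list of 7 numbers: the turn, a rotation vector about the tool's x, y, z in rad, then the shift along the tool's x, y, z in mm, then the opening, from -1 (shut) to 1 (fully open), so that 0 is half open. A call has 1 to 5 rows; each row is the pose to reach, as a shift and turn from the pose commanded when the call began, along the tool's axes at that moment; what a row does not reach only later rows make up. A row lasts 1/8 s, in which the tool goes at most 62.5 mm and 10.7 degrees, less where a joint would pass 70% of its speed; a pose out of reach is approached as far as the arm can. A call with a gripper value outside its range is refused whole. The fingers move at their own pace and stop on an object; the grip force is fixed at half the most. Time passes only in rows, so rows that repeat a pose let the fingers close. It gives the time, the measured TCP pose, the force, the opening and the grip force at its end, in the units of the state.
- read_state(): the state, without advancing time (a new reading comes with each control period).
- get_image(name): name is "scene" or "top" or "wrist"; returns a dict with "color" (420x560x3 uint8, blue, green, red), "mtx" (3x3 intrinsics, pixels), "position" and "orientation" of the camera in the world. Camera axes: x right, y down, z forward; pixel columns grow to the right and rows downward; lengths in mm; the calibration is good to about 2 mm. A picture is of the moment at which its call begins. There is no depth.
- job_done(): hands the job in; it is judged then, once.
The state is a dict: "clock": time; "joints": joint angles; "joint_vel": joint speeds; "joint_efforts": joint torques, N m; "position": TCP position; "ee_rot": TCP orientation; "contact_force": force on the tool from outside, world axes, zero at the start; "wrist_torque": the same for the moment, N m; "gripper_width": finger opening in mm; "grasp_force": force on a finger pad.
Only numpy, scipy, OpenCV 4.12 (cv2) and the standard library are available. Lean on these libraries where they do the work, as an engineer would, in place of code of your own. Each camera call takes 0.05 s, during which the arm holds its last target. There are 200 camera calls.

## Working session

There is one attempt and no reset: what is moved stays moved. The work goes in short steps, Python scripts to look and compute and a tool call to move; the robot and the scene stay as the last step left them, time stands still between calls to the robot, and variables do not carry over. Pictures are saved under pics/ and viewed, at most 14 in all, crops included, and the job is handed in when it is done.

Besides the shell and the picture viewer there is one more tool, called after ">>>" as name(argument=value, ...), one argument or row to a line, values as JSON. carry_out: Moves the arm, as the interface text tells. Its arguments: {"type":"object","properties":{"motion":{"type":"array"}},"required":["motion"]}

```bash
mkdir -p pics; ls; python3 - <<'E'
from bench import *
import cv2
s=read_state();print(s)
for n in("scene","top"):
    i=get_image(n);cv2.imwrite(f"pics/{n}0.png",i["color"]);print(n,i["mtx"],i["position"],i["orientation"])
E
```

```text
pics
{'clock': 0.0, 'joints': array([-8.67385337e-01,  3.85569640e-01,  6.60216951e-03, -5.15370261e-04,
       -1.19398332e+00, -2.58620696e-01]), 'joint_vel': array([-0.00057788, -0.00044438,  0.00054289, -0.00161149, -0.00067016,
        0.00237096]), 'joint_efforts': array([-1.91086533e-04, -3.92290986e+01,  1.88406640e+01,  4.18619066e+00,
       -4.52568900e-03, -2.13532377e-05]), 'position': array([ 268.66893867, -563.59036934,  205.20205402]), 'ee_rot': array([-2.20473543e-01,  9.75392331e-01,  1.06580485e-03, -2.86085875e-04]), 'contact_force': array([ 0.05926823, -0.32382684, -0.34162117]), 'wrist_torque': array([ 0.00581272,  0.0375437 , -0.01729494]), 'grasp_force': 0.0, 'gripper_width': 85.41360827634752}
scene [[469.92141144   0.         278.95782463]
 [  0.         469.92141144 204.00120943]
 [  0.           0.           1.        ]] [1083.41674462 -495.18140357 1113.65427805] [ 0.86153965  0.40234202 -0.12681604 -0.28246773]
top [[408.21376429   0.         275.44741223]
 [  0.         408.21376429 204.09279275]
 [  0.           0.           1.        ]] [ 296.25046626   15.65937857 1196.11261649] [-0.69592902  0.71263438 -0.06544636  0.05959708]
```

View pics/top0.png

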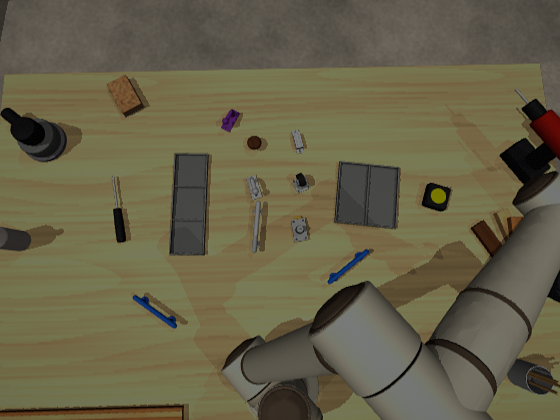

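View pics/scene0.png

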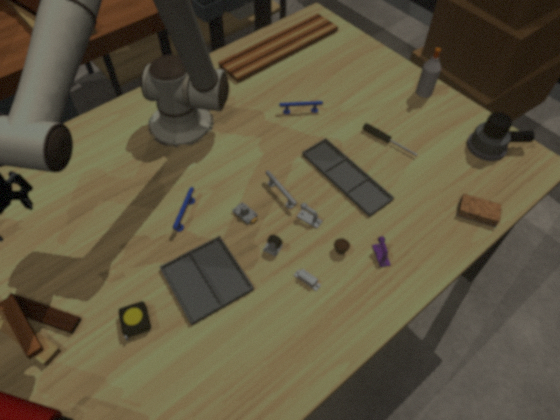

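Top view: the door tray is around (190,204), the drawer tray (367,195), knob (254,143), catch (298,141), hook (255,188), bar (257,227), lock (300,230) and castor (301,182). Blue and purple look-alikes are elsewhere.

```bash
cat > h.py <<'E'
from bench import *
import cv2, numpy as np
from scipy.spatial.transform import Rotation as R
def ray(im,u,v):
    d=R.from_quat(im["orientation"]).as_matrix()@np.linalg.inv(im["mtx"])@[u,v,1.]
    return np.array(im["position"]),d
def onz(im,u,v,z):
    p,d=ray(im,u,v); return p+d*(z-p[2])/d[2]
def proj(im,P):
    c=R.from_quat(im["orientation"]).as_matrix().T@(np.array(P,float)-im["position"])
    q=im["mtx"]@c; return q[:2]/q[2]
def tri(a,ua,b,ub):
    p,d=ray(a,*ua);q,e=ray(b,*ub)
    s=np.linalg.lstsq(np.c_[d,-e],q-p,rcond=None)[0]
    A,B=p+d*s[0],q+e*s[1]; return (A+B)/2,np.linalg.norm(A-B)
def crop(n,x0,y0,x1,y1,k,f):
    im=get_image(n);c=cv2.resize(im["color"][y0:y1,x0:x1],None,fx=k,fy=k,interpolation=cv2.INTER_CUBIC)
    c=cv2.convertScaleAbs(c,alpha=1.4)
    cv2.imwrite(f"pics/{f}.png",c);return im
E
python3 - <<'E'
from h import *
a=crop("top",160,105,420,270,3,"topc"); b=crop("scene",150,125,410,325,3,"scenec")
for n,p in dict(knob=(254,143),catch=(298,141),hook=(255,188),bar=(257,227),lock=(300,230),castor=(301,182),door=(190,204),drawer=(367,195)).items(): print(n,onz(a,*p,15).round())
E
```

```text
knob [696.  63.  15.]
catch [700. -70.  15.]
hook [557.  63.  15.]
bar [441.  59.  15.]
lock [429. -66.  15.]
castor [572. -74.  15.]
door [514. 254.  15.]
drawer [ 529. -268.   15.]
```

View pics/topc.png

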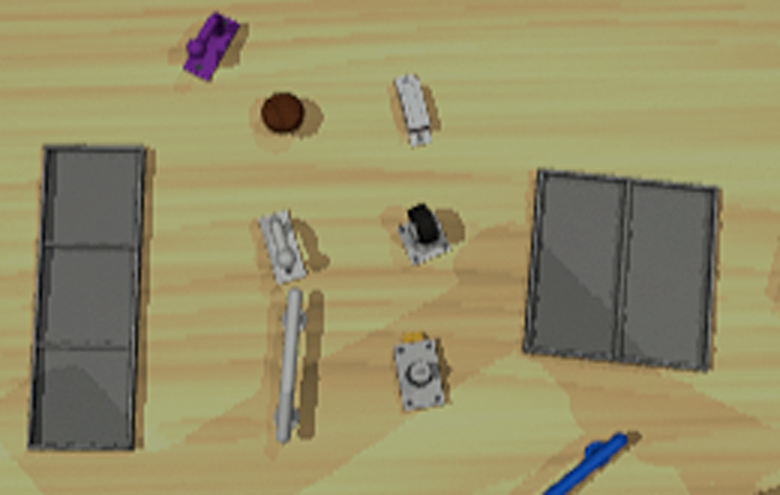

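View pics/scenec.png

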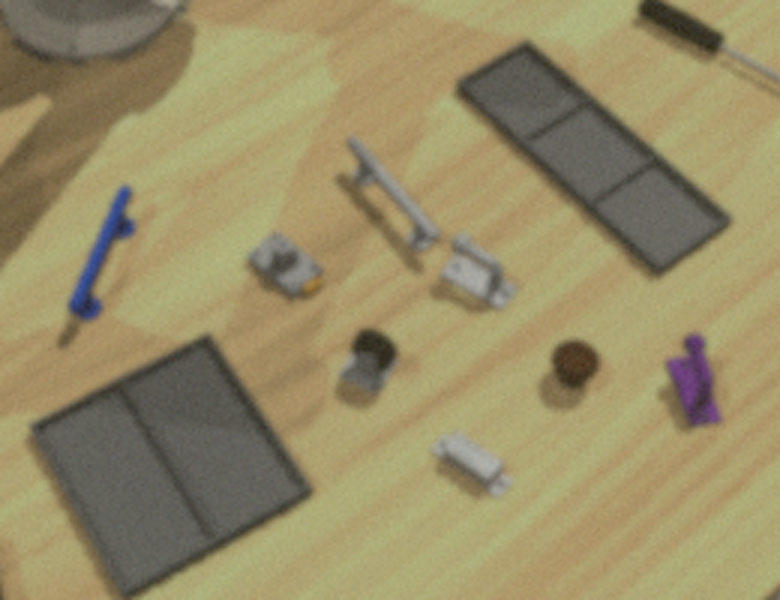

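Crop (3x): knob head (283,112), catch ears (408,77)–(421,143), and hook plate with its ball at (286,258). The bar runs (295,291)–(283,441), and the lock cylinder is at (422,370) with its bolt up (+x). Tray corners are also readable.

```bash
python3 - <<'E'
from h import *
a=get_image("top")
g=lambda x,y,z:onz(a,160+(x+.5)/3-.5,105+(y+.5)/3-.5,z)
def rect(n,pts,z):
    p=np.array([g(*q,z)[:2] for q in pts]);(c,s,ang)=cv2.minAreaRect(p.astype(np.float32))
    e=(p[0]+p[1]-p[2]-p[3])/2
    print(n,np.round(p.mean(0),1),"x-axis deg",np.degrees(np.arctan2(e[1],e[0])).round(1),"edges",[round(np.linalg.norm(p[i]-p[(i+1)%4])) for i in range(4)])
def seg(n,p,q,z):
    P,Q=g(*p,z),g(*q,z);e=P-Q;print(n,((P+Q)/2).round(1),np.degrees(np.arctan2(e[1],e[0])).round(1),np.linalg.norm(e).round())
rect("door",[(45,147),(148,149),(134,450),(29,449)],16)
rect("drawer(top edge)",[(540,170),(720,188),(709,371),(524,351)],16)
print("knob",g(283,112,30))
seg("catch",(408,77),(421,143),4); print("catch top",g(414,106,22))
rect("hookplate",[(262,215),(290,210),(305,275),(275,283)],5); seg("hook run",(281,222),(286,258),45)
seg("bar",(295,291),(283,441),33)
rect("lockcase",[(393,345),(438,340),(447,404),(404,411)],12);print("cyl",g(422,370,38))
print("castor",g(424,222,50))
# bright-metal and knob masks for checks
c=a["color"];hsv=cv2.cvtColor(c,cv2.COLOR_BGR2HSV)
m=((hsv[...,1]<45)&(hsv[...,2]>75)).astype(np.uint8);m[:,:]*=1
for k in cv2.findContours(m,cv2.RETR_EXTERNAL,cv2.CHAIN_APPROX_NONE)[0]:
    r=cv2.minAreaRect(k)
    if cv2.contourArea(k)>15 and 230<r[0][0]<320 and 110<r[0][1]<260: print(np.round(r[0],1),np.round(r[1],1),round(r[2],1),onz(a,*r[0],20).round(1))
w=get_image("wrist");print(w["position"],w["mtx"][0,0],R.from_quat(read_state()["ee_rot"]).as_matrix().T@(w["position"]-read_state()["position"]))
E
```

```text
door [516.  255.7] x-axis deg -2.1 edges [103, 299, 100, 300]
drawer(top edge) [ 530.5 -269. ] x-axis deg -7.8 edges [180, 185, 180, 183]
knob [694.34591699  62.80715704  30.        ]
catch [702.6 -69.8   4. ] 8.8 71.0
catch top [700.44771201 -68.22058121  22.        ]
hookplate [564.   65.9] x-axis deg 10.7 edges [28, 68, 31, 71]
hook run [560.6  63.7  45. ] 6.8 36.0
bar [440.6  60.7  33. ] -5.5 145.0
lockcase [430.8 -66. ] x-axis deg 6.7 edges [44, 63, 42, 65]
cyl [432.4382453  -65.80137492  38.        ]
castor [574.02423498 -71.89157048  50.        ]
[299.1 229.4] [21.9 13.6] 80.5 [430.6 -63.5  20. ]
[256.1 226.5] [ 7.2 51.2] 5.2 [441.9  61.   20. ]
[300.6 184.2] [13.4 13.4] 63.4 [564.5 -72.4  20. ]
[253.6 186.8] [23.1  9.8] 74.1 [559.8  66.5  20. ]
[299.6 150.6] [4.1 6.9] 78.7 [667.9 -73.1  20. ]
[297.  138.4] [18.2  7.5] 76.0 [706.3 -66.4  20. ]
[ 200.85699697 -597.13351762  373.83119918] 298.00103223153764 [  75.63982969   -0.55471584 -167.87223898]
```

```bash
cat >> h.py <<'E'
def go(x,y,z,head):
    """tool-frame turn and shift from the measured pose to TCP (x,y,z), tool y heading (deg, mod 180), pointing down"""
    s=read_state();C=R.from_quat(s["ee_rot"]);y0=C.as_matrix()[:,1]
    h=np.degrees(np.arctan2(y0[1],y0[0]));d=(head-h+90)%180-90
    t=np.radians(h+d);Y=np.array([np.cos(t),np.sin(t),0]);Z=np.array([0,0,-1.]);T=np.c_[np.cross(Y,Z),Y,Z]
    rv=(C.inv()*R.from_matrix(T)).as_rotvec();sh=C.inv().apply(np.array([x,y,z])-s["position"])
    print("t",round(s["clock"],2),"turn",rv.round(3),"shift",sh.round(1),"pos",s["position"].round(1),"w",round(s["gripper_width"],1))
E
python3 -c "
from h import *
go(620,0,260,90)"
```

```text
t 0.3 turn [ 0.001 -0.     0.445] shift [-559.6  358.1  -53.8] pos [ 268.8 -564.   206. ] w 85.2
```

>>> carry_out(
  motion=[
    [0,0,0.445,-560,358,-54,1],
    [0,0,0.445,-560,358,-54,1],
    [0,0,0.445,-560,358,-54,1],
    [0,0,0.445,-560,358,-54,1],
    [0,0,0.445,-560,358,-54,1],
  ],
)

```text
clock: 0.92
position: [430.6, -304.8, 231.4]
ee_rot: [0.0, 1.0, -0.0, 0.0]
contact_force: [0.9, -1.4, -0.2]
gripper_width: 85.4
grasp_force: 0.0
```

```bash
python3 -c "
from h import *
go(620,0,260,90)"
```

```text
t 0.93 turn [-0.     0.001 -0.   ] shift [-189.4  304.8  -28.5] pos [ 430.6 -304.8  231.4] w 85.4
```

>>> carry_out(
  motion=[
    [0,0,0,-190,305,-28,1],
    [0,0,0,-190,305,-28,1],
    [0,0,0,-190,305,-28,1],
    [0,0,0,-190,305,-28,1],
    [0,0,0,-190,305,-28,1],
  ],
)

```text
clock: 1.55
position: [595.3, -40.2, 255.7]
ee_rot: [-0.0, 1.0, -0.0, 0.0]
contact_force: [1.0, 0.2, -0.0]
gripper_width: 85.6
grasp_force: 0.0
```

>>> carry_out(
  motion=[
    [0,0,0,-18,30,-3,1],
    [0,0,0,-18,30,-3,1],
    [0,0,0,-18,30,-3,1],
  ],
)

```text
clock: 1.92
position: [612.1, -12.5, 258.0]
ee_rot: [0.0, 1.0, -0.0, -0.0]
contact_force: [-0.0, 0.3, -0.3]
gripper_width: 85.1
grasp_force: 0.0
```

```bash
python3 -c "
from h import *
go(620,0,260,90)
w=get_image('wrist');c=cv2.convertScaleAbs(w['color'],alpha=1.3);cv2.imwrite('pics/w1.png',cv2.resize(c,None,fx=1.42,fy=1.42,interpolation=cv2.INTER_CUBIC));print(w['position'],R.from_quat(w['orientation']).as_matrix().round(2))"
```

```text
t 1.93 turn [-0.    -0.001 -0.   ] shift [-7.9 12.5 -2. ] pos [612.1 -12.5 258. ] w 85.1
[536.94071264 -13.28211036 426.11791146] [[ 0.    0.96  0.29]
 [ 1.   -0.   -0.  ]
 [-0.    0.29 -0.96]]
```

View pics/w1.png

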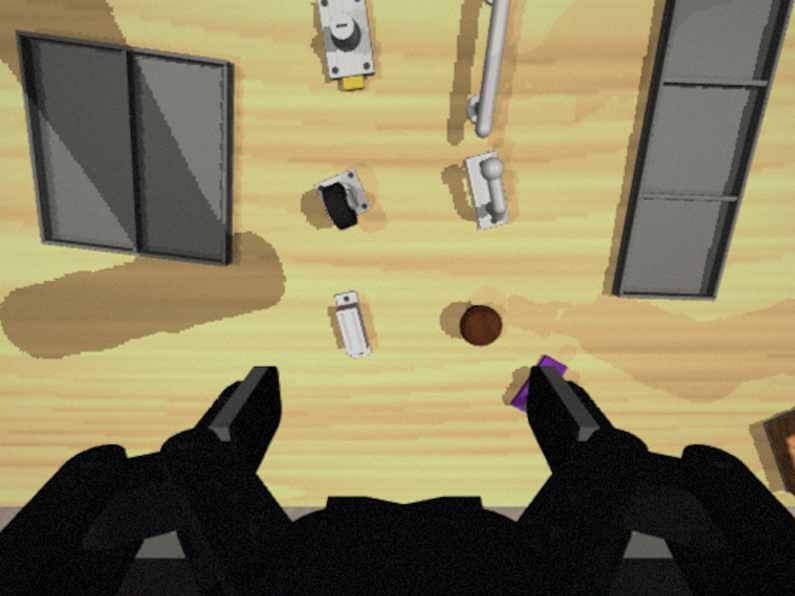

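The wrist view is clear, at 1.42x: knob (481,325), catch ears (345,293)–(358,356), hook ball (492,168) and bend (494,212). Lock cylinder top is (345,29), bar end (483,135). The drawer tray is at left, the door tray at right.

```bash
python3 - <<'E'
from h import *
a=get_image("wrist")
g=lambda x,y,z:onz(a,(x+.5)/1.42-.5,(y+.5)/1.42-.5,z)
def rect(n,pts,z):
    p=np.array([g(*q,z)[:2] for q in pts]);e=(p[0]+p[1]-p[2]-p[3])/2
    print(n,np.round(p.mean(0),1),np.degrees(np.arctan2(e[1],e[0])).round(1),[round(np.linalg.norm(p[i]-p[(i+1)%4])) for i in range(4)])
def seg(n,p,q,z):
    P,Q=g(*p,z),g(*q,z);e=P-Q;print(n,((P+Q)/2).round(1),np.degrees(np.arctan2(e[1],e[0])).round(1),np.linalg.norm(e).round())
print("knob",g(481,325,30))
seg("catch ears",(358,356),(346,293),4)
rect("catch top",[(343,355),(370,350),(361,303),(335,307)],22)
rect("hookplate",[(508,222),(480,229),(466,158),(495,151)],5);seg("run",(494,212),(492,168),48);print("ball",g(492,168,46))
print("bar end",g(484,131,33)); print("cyl",g(345,26,38)); rect("lock",[(331,82),(375,75),(370,0),(319,0)],12)
rect("drawer",[(231,265),(42,242),(19,33),(232,63)],16)
seg("div",(136,248),(128,52),14)
print("door far corners",g(617,296,16),g(716,299,16)); seg("door div+",(640,197),(738,199),14);seg("door div-",(663,82),(768,84),14)
E
```

```text
knob [693.08567105  63.41406601  30.        ]
catch ears [703.5 -69.3   4. ] 8.0 73.0
catch top [700.7 -67. ] 7.4 [29, 52, 27, 53]
hookplate [563.5  67.2] 14.1 [28, 70, 28, 69]
run [560.3  63.8  48. ] 6.1 38.0
ball [541.6433788   62.20846893  46.        ]
bar end [510.86991347  55.98714999  33.        ]
cyl [431.84795065 -61.1037349   38.        ]
lock [435.6 -61.4] 4.7 [40, 57, 43, 63]
drawer [ 532.6 -265.1] -7.6 [184, 182, 181, 182]
div [ 531.2 -266.    14. ] -8.3 174.0
door far corners [667.13250032 202.76575933  16.        ] [670.43627107 304.07739661  16.        ]
door div+ [569.7 258.2  14. ] -91.2 94.0
door div- [470.1 262.1  14. ] -91.1 93.0
```

>>> carry_out(
  motion=[
    [0,0,0,-40,38,20,1],
    [0,0,0,-81,75,50,1],
    [0,0,0,-81,75,110,1],
    [0,0,0,-81,75,170,1],
    [0,0,0,-81,75,200,1],
  ],
)

```text
clock: 2.65
position: [691.0, 61.0, 54.2]
ee_rot: [0.001, 1.0, -0.001, -0.003]
contact_force: [-0.4, 0.4, 0.4]
gripper_width: 85.1
grasp_force: 0.0
```

```bash
python3 -c "
from h import *
go(693.7,63,23,90)
w=get_image('wrist');c=cv2.convertScaleAbs(w['color'],alpha=1.3);cv2.imwrite('pics/w2.png',c)"
```

```text
t 2.65 turn [-0.001 -0.006 -0.002] shift [-2.9  2.  31.2] pos [691.   61.   54.2] w 85.1
```

View pics/w2.png

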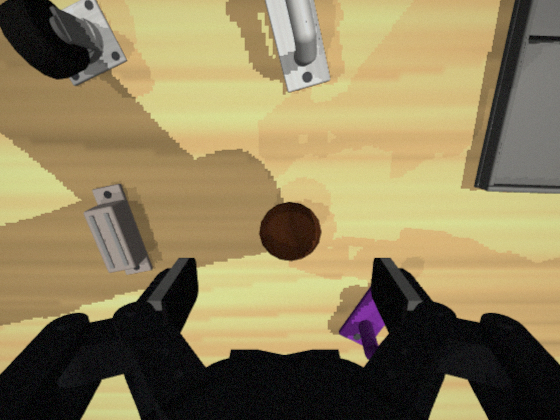

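Knob head is at (290,231), centred between the fingers. The purple hook is clear of the right finger.

```bash
python3 -c "
from h import *
a=get_image('wrist')
print('knob',onz(a,290,231,28)); print('catch ears',onz(a,109,188,4),onz(a,139,271,4)); print('hook corners',onz(a,290,92,5),onz(a,329,80,5)); go(693.7,63,23,90)"
```

```text
knob [690.57276032  63.70977413  28.        ]
catch ears [665.4701745  -70.41835321   4.        ] [734.21938282 -57.76884019   4.        ]
hook corners [599.12987587  63.87553918   5.        ] [591.69973402  89.91754234   5.        ]
t 2.75 turn [-0.002 -0.009 -0.002] shift [-3.7  2.2 30.7] pos [690.3  60.9  53.7] w 85.4
```

>>> carry_out(
  motion=[
    [0,0,0,-2,2,28,1],
    [0,0,0,-2,2,31,0.5],
    [0,0,0,-2,2,31,-0.6],
    [0,0,0,-2,2,31,-0.6],
    [0,0,0,-2,2,31,-0.6],
  ],
)

```text
clock: 3.38
position: [696.2, 64.9, 28.6]
ee_rot: [0.0, 1.0, 0.0, 0.001]
contact_force: [0.1, 0.0, -0.8]
gripper_width: 17.1
grasp_force: 0.0
```

```bash
python3 -c "
from h import *
s=read_state();print(s['gripper_width'],s['position'],s['grasp_force'])
w=get_image('wrist');c=cv2.convertScaleAbs(w['color'],alpha=1.3);cv2.imwrite('pics/w3.png',c)"
```

```text
17.064126576732747 [696.15490495  64.93490348  28.59865662] 0.0
```

View pics/w3.png

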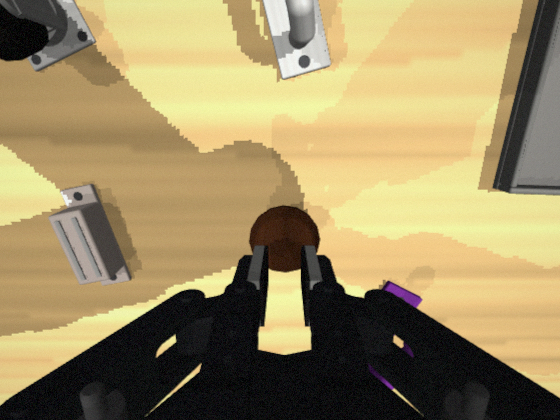

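The fingers closed past the knob; the head shows at (284,240), still upright, just on the -x side of the fingertips (285,250).

```bash
python3 -c "
from h import *
a=get_image('wrist');s=read_state()
print('knob',onz(a,284,240,28),onz(a,284,240,38)); print('tcp at',proj(a,s['position']),'tip',proj(a,s['position']-[0,0,14]))
t=get_image('top');c=t['color'];hsv=cv2.cvtColor(c,cv2.COLOR_BGR2HSV)
print(proj(t,[692,63,30]),proj(t,s['position']));print(a['position']-s['position'])
b=get_image('scene');print(proj(b,[692,63,30]));cv2.imwrite('pics/s3.png',cv2.convertScaleAbs(cv2.resize(b['color'][180:320,250:430],None,fx=4,fy=4,interpolation=cv2.INTER_CUBIC),alpha=1.4))"
```

```text
knob [694.55339845  63.86454465  28.        ] [690.14771353  63.87283959  38.        ]
tcp at [285.74966561 242.00145492] tip [285.64368433 233.23910444]
[253.9471149  142.75465249] [253.30897901 141.7403954 ]
[-75.43514611  -0.93399543 168.19464633]
[340.3733257  243.48906421]
```

View pics/s3.png

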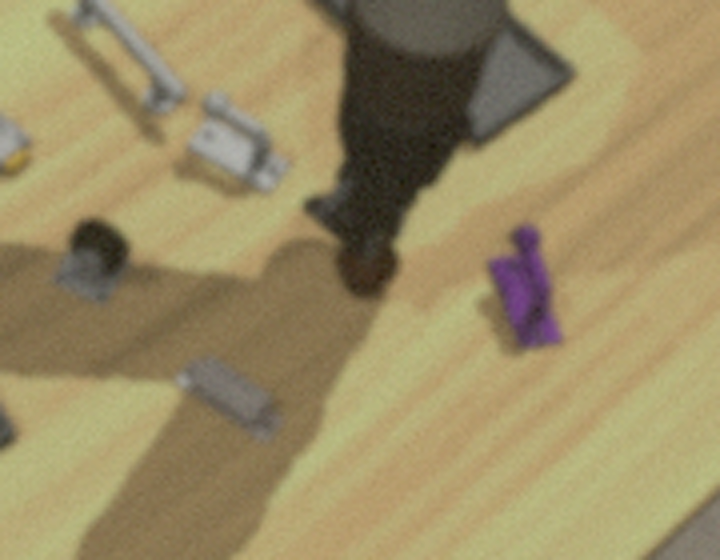

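>>> carry_out(
  motion=[
    [0,0,0,0,0,0,0.6],
    [0,0,0,0,0,0,0.6],
    [0,0,0,2,-1,8,0.6],
    [0,0,0,2,-1,12,0.6],
    [0,0,0,2,-1,12,0.6],
  ],
)

```text
clock: 4.2
position: [693.1, 63.7, 14.4]
ee_rot: [0.0, 1.0, -0.0, -0.001]
contact_force: [0.3, 0.4, -0.6]
gripper_width: 68.4
grasp_force: 0.0
```

>>> carry_out(
  motion=[
    [0,0,0,0,0,0,-0.1],
    [0,0,0,0,0,0,-0.3],
    [0,0,0,0,0,0,-0.3],
    [0,0,0,0,0,0,-0.3],
  ],
)

```text
clock: 4.7
position: [693.7, 63.8, 15.4]
ee_rot: [0.0, 1.0, 0.0, 0.0]
contact_force: [-0.6, -0.2, -0.4]
gripper_width: 29.9
grasp_force: 0.0
```

```bash
python3 -c "
from h import *
s=read_state();print(s['gripper_width'],s['position'],s['grasp_force'],s['joints'])
w=get_image('wrist');c=cv2.convertScaleAbs(w['color'],alpha=1.3);cv2.imwrite('pics/w4.png',c)"
```

```text
29.913614787651774 [693.65196895  63.83880645  15.4448789 ] 0.0 [ 3.23244582e-01  6.68850965e-01 -1.24151065e-02  9.33730242e-06
 -8.89299048e-01 -1.89425807e+00]
```

View pics/w4.png

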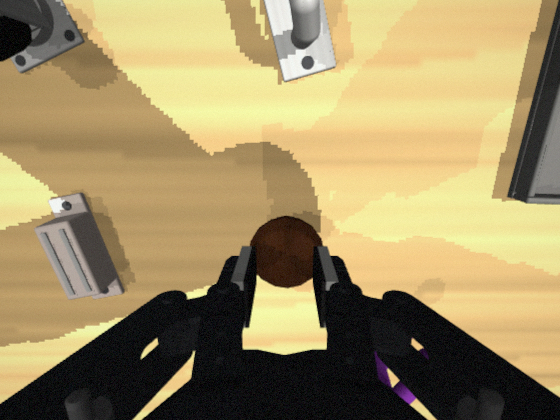

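The fingers (gap 65 px, rows 248+) still show no contact with the knob (286,252), so they appear to be above it. I'll check with a gentle force probe.

>>> carry_out(
  motion=[
    [0,0,0,0,0,0,0.5],
    [0,0,0,0,0,0,0.5],
    [0,0,0,0,0,2,0.5],
    [0,0,0,0,0,4,0.5],
    [0,0,0,0,0,4,0.5],
  ],
)

```text
clock: 5.38
position: [693.4, 63.8, 10.9]
ee_rot: [0.0, 1.0, -0.0, -0.0]
contact_force: [1.1, -0.3, 0.2]
gripper_width: 64.0
grasp_force: 0.0
```

```bash
python3 -c "
from h import *
b=get_image('scene');s=read_state();P=s['position'];print(P)
for n,q in dict(knobtop=[694,63,40],fing1=P+[0,-32,-10],fing2=P+[0,-32,40],f3=P+[0,32,-10],f4=P+[0,32,40]).items(): print(n,((proj(b,q)-[290,190])*6).round())
cv2.imwrite('pics/s5.png',cv2.convertScaleAbs(cv2.resize(b['color'][190:270,290:400],None,fx=6,fy=6,interpolation=cv2.INTER_CUBIC),alpha=2.2))"
```

```text
[693.48913691  63.78704951  11.08473666]
knobtop [308. 312.]
fing1 [248. 394.]
fing2 [259. 337.]
f3 [348. 317.]
f4 [362. 258.]
```

View pics/s5.png

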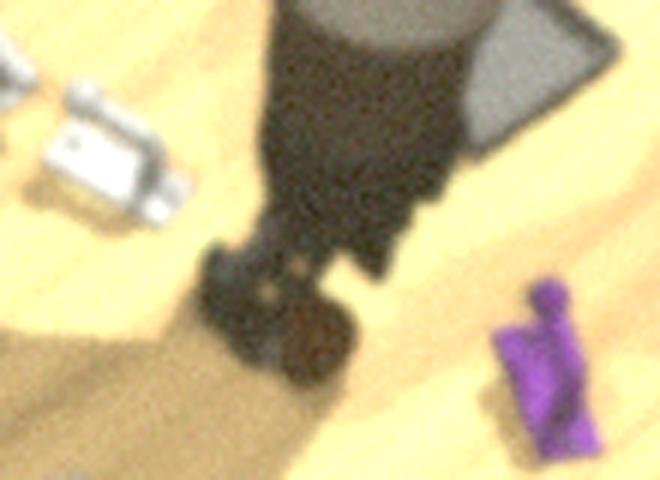

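The scene view shows the fingertips (255,365) and (378,275) ending around the knob's top, roughly 30 mm above the reported TCP, not 14 mm below it. The xy agrees, so I'll go by force and sight and descend cautiously.

>>> carry_out(
  motion=[
    [0,0,0,0,0,4,0.5],
    [0,0,0,0,0,7,0.5],
    [0,0,0,0,0,10,0.5],
    [0,0,0,0,0,10,0.5],
  ],
)

```text
clock: 5.92
position: [693.3, 63.8, 0.8]
ee_rot: [0.0, 1.0, -0.0, -0.0]
contact_force: [-0.2, -0.0, 0.0]
gripper_width: 64.1
grasp_force: 0.0
```

>>> carry_out(
  motion=[
    [0,0,0,0,0,4,0.5],
    [0,0,0,0,0,7,0.5],
    [0,0,0,0,0,10,0.5],
    [0,0,0,0,0,10,0.1],
    [0,0,0,0,0,10,-0.2],
  ],
)

```text
clock: 6.55
position: [694.0, 63.9, -8.1]
ee_rot: [-0.0, 1.0, -0.0, 0.0]
contact_force: [-0.3, 0.5, -0.1]
gripper_width: 39.8
grasp_force: 60.4
```

>>> carry_out(
  motion=[
    [0,0,0,0,0,0,-0.3],
    [0,0,0,0,0,0,-0.3],
  ],
)

```text
clock: 6.8
position: [694.0, 63.9, -8.3]
ee_rot: [0.0, 1.0, 0.0, 0.0]
contact_force: [0.3, -0.5, 2.4]
gripper_width: 39.8
grasp_force: 60.5
```

>>> carry_out(
  motion=[
    [0,0,0,0,0,0,0.5],
    [0,0,0,0,0,0,0.5],
    [0,0,0,0,0,5,0.5],
    [0,0,0,0,0,10,0.5],
    [0,0,0,0,0,14,0.5],
  ],
)

```text
clock: 7.42
position: [693.2, 63.7, -23.4]
ee_rot: [0.0, 1.0, -0.0, -0.0]
contact_force: [0.3, -0.0, 0.4]
gripper_width: 63.9
grasp_force: 0.0
```

>>> carry_out(
  motion=[
    [0,0,0,0,0,0,0.1],
    [0,0,0,0,0,0,-0.3],
    [0,0,0,0,0,0,-0.3],
    [0,0,0,0,0,0,-0.3],
  ],
)

```text
clock: 7.92
position: [693.7, 63.9, -22.6]
ee_rot: [0.0, 1.0, 0.0, 0.0]
contact_force: [0.9, -0.4, 0.8]
gripper_width: 40.4
grasp_force: 60.4
```

>>> carry_out(
  motion=[
    [0,0,0,0,0,-30,-0.3],
    [0,0,0,0,0,-80,-0.3],
    [0,0,0,38,48,-80,-0.3],
    [0,0,0,76,96,-80,-0.3],
    [0,0,0,76,145,-80,-0.3],
  ],
)

```text
clock: 8.55
position: [614.6, 209.4, 57.6]
ee_rot: [0.0, 1.0, -0.0, -0.001]
contact_force: [0.5, -0.5, -0.2]
gripper_width: 40.5
grasp_force: 60.6
```

>>> carry_out(
  motion=[
    [0,0,0,0,44,0,-0.3],
    [0,0,0,0,44,0,-0.3],
    [0,0,0,0,44,0,-0.3],
  ],
)

```text
clock: 8.93
position: [617.1, 252.5, 56.9]
ee_rot: [0.0, 1.0, -0.0, -0.001]
contact_force: [-0.5, -0.8, -1.2]
gripper_width: 40.8
grasp_force: 60.6
```

```bash
python3 -c "
from h import *
go(618,254,-17.5,90)
w=get_image('wrist');c=cv2.convertScaleAbs(w['color'],alpha=1.3);cv2.imwrite('pics/w5.png',c)"
```

```text
t 8.93 turn [-0.001 -0.001 -0.   ] shift [-0.9  1.5 74.4] pos [617.1 252.5  56.9] w 40.8
```

View pics/w5.png

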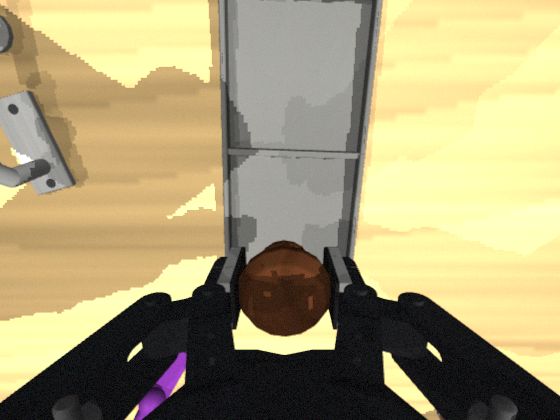

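Knob held, at (285,290). Tray inner walls at row 200 are about (229) and (357); the divider runs (228,149)–(358,156).

```bash
python3 -c "
from h import *
a=get_image('wrist')
print(onz(a,228,149,14),onz(a,358,156,14)); print(onz(a,230,230,4),onz(a,352,230,4));print(onz(a,235,0,4),onz(a,372,0,4)); print('hook',onz(a,75,186,5),onz(a,32,92,5),onz(a,40,193,5))"
```

```text
[565.44459193 211.64257822  14.        ] [570.4161229  303.03515771  14.        ]
[630.30544342 207.77812194   4.        ] [630.37634692 304.88988965   4.        ]
[472.11410793 219.56200581   4.        ] [472.23959006 307.37261785   4.        ]
hook [594.04362828  92.41289303   5.        ] [527.2731264   76.38031055   5.        ] [599.49848285  64.54510059   5.        ]
```

>>> carry_out(
  motion=[
    [0,0,0,-1,2,45,-0.3],
    [0,0,0,-1,2,68,-0.3],
    [0,0,0,-1,2,74,-0.3],
    [0,0,0,-1,2,74,-0.3],
    [0,0,0,-1,2,74,0.2],
  ],
)

```text
clock: 9.65
position: [619.8, 255.2, -15.0]
ee_rot: [0.0, 1.0, 0.001, 0.001]
contact_force: [-0.3, -0.4, 0.0]
gripper_width: 51.1
grasp_force: 0.0
```

>>> carry_out(
  motion=[
    [0,0,0,0,0,0,0.35],
    [0,0,0,0,0,0,0.35],
    [0,0,0,0,0,-30,0.35],
    [0,0,0,0,0,-90,0.4],
  ],
)

```text
clock: 10.15
position: [616.7, 253.8, 71.4]
ee_rot: [0.0, 1.0, -0.002, -0.003]
contact_force: [0.8, 0.1, 0.2]
gripper_width: 60.1
grasp_force: 0.0
```

```bash
python3 -c "
from h import *
go(702.5,-69,80,98)"
```

```text
t 10.15 turn [-0.003 -0.006 -0.14 ] shift [ -85.8 -322.8   -7.9] pos [616.7 253.8  71.4] w 60.1
```

>>> carry_out(
  motion=[
    [0,0,-0.147,-85,-322,-8,0.4],
    [0,0,-0.147,-85,-322,-8,0.4],
    [0,0,-0.147,-85,-322,-8,0.4],
    [0,0,-0.147,-85,-322,-8,0.4],
    [0,0,-0.147,-85,-322,-8,0.4],
  ],
)

```text
clock: 10.78
position: [698.7, -49.0, 81.4]
ee_rot: [-0.074, 0.997, -0.0, 0.0]
contact_force: [1.4, -0.4, 0.1]
gripper_width: 59.6
grasp_force: 0.0
```

```bash
python3 -c "
from h import *
go(702,-68,20,98.5)"
```

```text
t 10.78 turn [-0.     0.001 -0.001] shift [ -0.4 -19.3  61.4] pos [698.7 -49.   81.4] w 59.6
```

>>> carry_out(
  motion=[
    [0,0,0,0,-19,30,0.4],
    [0,0,0,0,-19,40,0.4],
    [0,0,0,0,-19,40,0.4],
  ],
)

```text
clock: 11.15
position: [700.5, -65.4, 40.1]
ee_rot: [-0.074, 0.997, -0.0, -0.001]
contact_force: [-0.7, 1.3, 0.7]
gripper_width: 59.9
grasp_force: 0.0
```

```bash
python3 -c "
from h import *
go(702,-68,-25,98.5)
a=get_image('wrist');c=a['color'];h=cv2.cvtColor(c,cv2.COLOR_BGR2HSV)
s=read_state()['position'];p=proj(a,[702,-68,22]);print(p)
m=((h[...,1]<40)&(h[...,2]>95)).astype(np.uint8)
for k in cv2.findContours(m,cv2.RETR_EXTERNAL,cv2.CHAIN_APPROX_NONE)[0]:
    if cv2.contourArea(k)>200:
        r=cv2.minAreaRect(k);b=cv2.boxPoints(r);q=np.array([onz(a,*x,22)[:2] for x in b]);print(np.round(r[0]),np.round(r[1]),q.mean(0).round(1),[(round(np.linalg.norm(q[i+1]-q[i])),round(np.degrees(np.arctan2(*(q[i+1]-q[i])[::-1])))) for i in range(2)])
cv2.imwrite('pics/w6.png',cv2.convertScaleAbs(c,alpha=1.3))"
```

```text
t 11.15 turn [-0.    -0.002 -0.001] shift [-1.2 -2.8 65. ] pos [700.5 -65.4  40.1] w 59.9
[281.30316915 233.02104412]
[282. 235.] [71. 32.] [704.  -67.4] [(21, 103), (51, 13)]
[279. 184.] [18. 30.] [669.2 -74.1] [(19, 102), (11, 12)]
[528.  93.] [22. 50.] [593.7  62.2] [(28, 104), (13, 29)]
[534.  34.] [68. 51.] [564.1  53.7] [(28, 98), (35, 23)]
[284.  29.] [64. 24.] [581.8 -84. ] [(13, 110), (32, 24)]
```

View pics/w6.png

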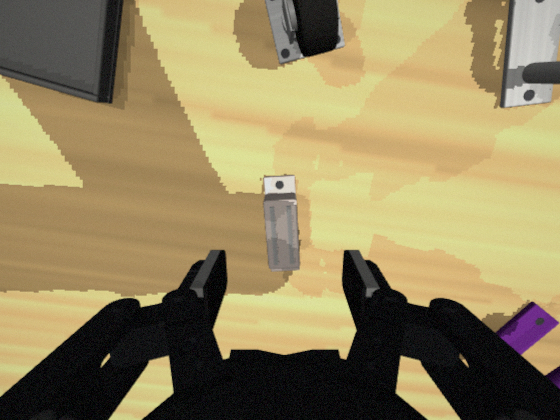

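The catch's top is centred at (282,235), between the fingers, turned about 3° from the gripper.

>>> carry_out(
  motion=[
    [0,0,-0.05,-3,-2,40,0.4],
    [0,0,-0.05,-3,-2,56,0.4],
    [0,0,-0.05,-3,-2,63,0.4],
    [0,0,-0.05,-3,-2,63,-0.2],
    [0,0,-0.05,-3,-2,63,-0.7],
  ],
)

```text
clock: 11.82
position: [705.3, -67.4, -20.8]
ee_rot: [-0.098, 0.995, -0.0, 0.001]
contact_force: [0.1, 0.5, 0.4]
gripper_width: 24.2
grasp_force: 0.3
```

>>> carry_out(
  motion=[
    [0,0,0,0,0,0,-0.7],
    [0,0,0,0,0,0,-0.7],
  ],
)

```text
clock: 12.08
position: [705.5, -67.5, -20.5]
ee_rot: [-0.098, 0.995, -0.0, 0.001]
contact_force: [-0.1, 0.8, 6.4]
gripper_width: 20.8
grasp_force: 61.7
```

>>> carry_out(
  motion=[
    [0,0,0,0,0,-30,-0.7],
    [0,0,0,0,0,-90,-0.7],
  ],
)

```text
clock: 12.32
position: [701.5, -67.7, 64.8]
ee_rot: [-0.098, 0.995, 0.0, -0.004]
contact_force: [1.3, -0.1, -0.3]
gripper_width: 20.4
grasp_force: 61.0
```

```bash
python3 -c "
from h import *
go(518,256.5,70,88)"
```

```text
t 12.32 turn [ 0.001 -0.009  0.231] shift [116.8 353.8  -3.7] pos [701.5 -67.7  64.8] w 20.4
```

>>> carry_out(
  motion=[
    [0,0,0.231,117,354,0,-0.7],
    [0,0,0.231,117,354,0,-0.7],
    [0,0,0.231,117,354,0,-0.7],
    [0,0,0.231,117,354,0,-0.7],
    [0,0,0.231,117,354,0,-0.7],
  ],
)

```text
clock: 12.95
position: [548.8, 205.5, 67.6]
ee_rot: [0.017, 1.0, -0.0, -0.0]
contact_force: [0.6, 0.9, -0.3]
gripper_width: 20.6
grasp_force: 61.0
```

```bash
python3 -c "
from h import *
go(518,256.5,70,88)"
```

```text
t 12.95 turn [-0. -0.  0.] shift [32.5 49.9 -2.4] pos [548.8 205.5  67.6] w 20.6
```

>>> carry_out(
  motion=[
    [0,0,0,32,50,0,-0.7],
    [0,0,0,32,50,0,-0.7],
    [0,0,0,32,50,0,-0.7],
    [0,0,0,32,50,0,-0.7],
  ],
)

```text
clock: 13.45
position: [520.3, 254.1, 67.6]
ee_rot: [0.018, 1.0, -0.0, -0.0]
contact_force: [1.0, -0.6, -1.0]
gripper_width: 20.7
grasp_force: 61.0
```

```bash
python3 -c "
from h import *
go(518,256.5,-16,88)
a=get_image('top');c=a['color'];cv2.imwrite('pics/x_unviewed.png',c)
h=cv2.cvtColor(get_image('wrist')['color'],cv2.COLOR_BGR2HSV);w=get_image('wrist')
m=((h[...,1]<40)&(h[...,2]>110)).astype(np.uint8);m[:,:200]=0;m[:,380:]=0
for k in cv2.findContours(m,cv2.RETR_EXTERNAL,cv2.CHAIN_APPROX_NONE)[0]:
    if cv2.contourArea(k)>200: print([np.round(x) for x in cv2.minAreaRect(k)])"
```

```text
t 13.45 turn [-0.    -0.    -0.001] shift [ 2.3  2.3 83.6] pos [520.3 254.1  67.6] w 20.7
[array([287., 232.]), array([174., 112.]), np.float64(90.0)]
[array([291.,  70.]), array([141., 118.]), np.float64(90.0)]
[array([222.,  51.]), array([103.,   3.]), np.float64(87.0)]
```

>>> carry_out(
  motion=[
    [0,0,0,2,2,50,-0.7],
    [0,0,0,2,2,76,-0.7],
    [0,0,0,2,2,82,-0.7],
    [0,0,0,2,2,84,-0.7],
    [0,0,0,2,2,84,-0.7],
  ],
)

```text
clock: 14.22
position: [518.9, 257.8, -15.1]
ee_rot: [0.017, 1.0, 0.001, 0.001]
contact_force: [0.1, 1.2, -0.1]
gripper_width: 20.6
grasp_force: 61.0
```

>>> carry_out(
  motion=[
    [0,0,0,0,0,0,-0.2],
    [0,0,0,0,0,0,-0.1],
    [0,0,0,0,0,-30,0],
    [0,0,0,0,0,-90,0],
    [0,0,0,0,0,-110,0],
  ],
)

```text
clock: 14.85
position: [519.9, 258.8, 98.3]
ee_rot: [0.017, 1.0, 0.002, 0.003]
contact_force: [0.3, -0.2, -0.5]
gripper_width: 42.5
grasp_force: 0.0
```

```bash
python3 -c "
from h import *
go(565,68,100,101)"
```

```text
t 14.85 turn [ 0.004  0.007 -0.225] shift [ -51.4 -189.2   -2.3] pos [519.9 258.8  98.3] w 42.5
```

>>> carry_out(
  motion=[
    [0,0,-0.225,-51,-189,0,0],
    [0,0,-0.225,-51,-189,0,0],
    [0,0,-0.225,-51,-189,0,0],
    [0,0,-0.225,-51,-189,0,0],
    [0,0,-0.225,-51,-189,0,0],
  ],
)

```text
clock: 15.48
position: [562.7, 66.1, 94.1]
ee_rot: [-0.094, 0.996, 0.0, 0.0]
contact_force: [0.4, 0.4, -0.7]
gripper_width: 42.7
grasp_force: 0.0
```

```bash
python3 -c "
from h import *
go(565,68,30,101)
a=get_image('wrist');c=a['color'];cv2.imwrite('pics/w7.png',cv2.convertScaleAbs(c,alpha=1.3))
t=get_image('top');k=cv2.resize(t['color'][105:270,160:420],None,fx=2.1,fy=2.1,interpolation=cv2.INTER_CUBIC)
cv2.imwrite('pics/w7.png',np.vstack([cv2.convertScaleAbs(c,alpha=1.3)[:250],cv2.convertScaleAbs(cv2.copyMakeBorder(k,0,0,0,560-k.shape[1],0),alpha=1.4)]))"
```

```text
t 15.47 turn [ 0.     0.001 -0.003] shift [-2.6  1.4 64.1] pos [562.7  66.1  94.1] w 42.7
```

View pics/w7.png

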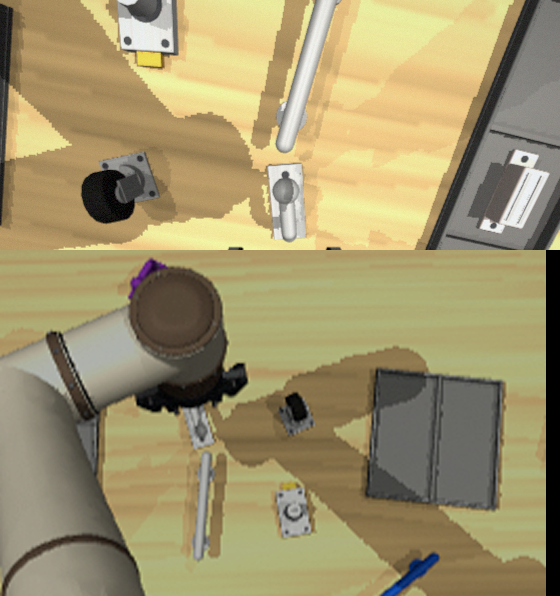

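The catch lies upright in the middle compartment. The hook's plate corners are (267,165), (301,163), (304,236) and (271,240); its ball is at (286,188) and bend at (291,232).

```bash
python3 -c "
from h import *
a=get_image('wrist')
P=np.array([onz(a,*q,5)[:2] for q in [(304,236),(271,240),(267,165),(301,163)]]);e=P[0]+P[1]-P[2]-P[3];print(P.mean(0),np.degrees(np.arctan2(e[1],e[0])),[np.linalg.norm(P[i]-P[i-1]).round() for i in range(4)])
B=onz(a,286,188,46);S=onz(a,290,230,49);print('ball',B,'bend',S,(S-B)[:2],np.degrees(np.arctan2(*(S-B)[1::-1])))
print('bar',onz(a,287,142,33),onz(a,332,2,33));print('lock',onz(a,118,46,12),onz(a,177,54,12),onz(a,143,5,38)); go(565,68,30,101)"
```

```text
[563.05102387  68.34980941] 13.653673005341842 [np.float64(68.0), np.float64(31.0), np.float64(71.0), np.float64(29.0)]
ball [540.14114948  63.81676569  46.        ] bend [571.33907888  73.03756068  49.        ] [31.1979294   9.22079499] 16.465461842960387
bar [508.09192058  58.38323891  33.        ] [412.72335959  70.08975876  33.        ]
lock [464.41322588 -79.89327419  12.        ] [461.41040736 -35.74655724  12.        ] [439.48439399 -50.84682396  38.        ]
t 15.62 turn [0. 0. 0.] shift [-2.5 -0.4 64. ] pos [562.5  67.9  93.9] w 42.8
```

>>> carry_out(
  motion=[
    [0,0,-0.035,-3.5,0,50,0],
    [0,0,-0.035,-3.5,0,85,0],
    [0,0,-0.035,-3.5,0,100,0],
    [0,0,-0.035,-3.5,0,100,0],
    [0,0,-0.035,-3.5,0,100,-0.5],
  ],
)

```text
clock: 16.25
position: [567.2, 68.2, -4.8]
ee_rot: [-0.113, 0.994, 0.0, 0.001]
contact_force: [0.8, -0.8, -0.1]
gripper_width: 25.5
grasp_force: 0.0
```

>>> carry_out(
  motion=[
    [0,0,0,0,0,0,-0.95],
    [0,0,0,0,0,0,-0.95],
    [0,0,0,0,0,0,-0.95],
  ],
)

```text
clock: 16.62
position: [567.1, 67.9, -4.6]
ee_rot: [-0.113, 0.994, 0.0, 0.002]
contact_force: [-1.5, 1.2, 6.0]
gripper_width: 10.3
grasp_force: 58.6
```

>>> carry_out(
  motion=[
    [0,0,0,0,0,-30,-0.95],
    [0,0,0,0,0,-80,-0.95],
    [0,0,0,0,0,-80,-0.95],
  ],
)

```text
clock: 17.0
position: [568.8, 68.1, 78.0]
ee_rot: [-0.113, 0.994, 0.001, 0.004]
contact_force: [0.0, 0.1, -1.5]
gripper_width: 10.0
grasp_force: 58.5
```

```bash
python3 -c "
from h import *
go(421,260.5,76,88)"
```

```text
t 17.0 turn [0.002 0.009 0.261] shift [100.9 220.6   1.2] pos [568.8  68.1  78. ] w 10.0
```

>>> carry_out(
  motion=[
    [0,0,0.261,101,220,0,-0.95],
    [0,0,0.261,101,220,0,-0.95],
    [0,0,0.261,101,220,0,-0.95],
    [0,0,0.261,101,220,0,-0.95],
    [0,0,0.261,101,220,0,-0.95],
  ],
)

```text
clock: 17.62
position: [415.7, 261.3, 73.2]
ee_rot: [0.015, 1.0, -0.0, -0.001]
contact_force: [-1.2, 0.6, -1.5]
gripper_width: 10.3
grasp_force: 58.8
```

```bash
python3 -c "
from h import *
a=get_image('wrist')
go(421,260.5,0.5,88)
g=cv2.cvtColor(a['color'],cv2.COLOR_BGR2GRAY)
for P in [(470,212,14),(470,306,14),(370,216,4),(370,308,4)]: print(P,proj(a,P).round())
h=cv2.cvtColor(a['color'],cv2.COLOR_BGR2HSV);m=((h[...,1]<40)&(h[...,2]>110)).astype(np.uint8);m[:,:200]=0;m[:,370:]=0
for k in cv2.findContours(m,cv2.RETR_EXTERNAL,cv2.CHAIN_APPROX_NONE)[0]:
    if cv2.contourArea(k)>200: print([np.round(x) for x in cv2.minAreaRect(k)])"
```

```text
t 17.68 turn [-0.001 -0.001  0.003] shift [-4.5  0.8 72.6] pos [416.6 259.9  73.1] w 10.3
(470, 212, 14) [230. 274.]
(470, 306, 14) [339. 271.]
(370, 216, 4) [227. 155.]
(370, 308, 4) [343. 151.]
[array([284., 331.]), array([40., 25.]), np.float64(90.0)]
[array([286., 229.]), array([86., 55.]), np.float64(90.0)]
```

>>> carry_out(
  motion=[
    [0,0,0,-4,1,40,-0.95],
    [0,0,0,-4,1,64,-0.95],
    [0,0,0,-4,1,70,-0.95],
    [0,0,0,-4,1,73,-0.95],
    [0,0,0,-4,1,73,-0.95],
  ],
)

```text
clock: 18.3
position: [422.9, 260.0, 1.4]
ee_rot: [0.018, 1.0, 0.0, 0.0]
contact_force: [0.7, 0.2, -1.6]
gripper_width: 10.7
grasp_force: 58.8
```

>>> carry_out(
  motion=[
    [0,0,0,0,0,0,-0.4],
    [0,0,0,0,0,0,0],
    [0,0,0,0,0,0,0],
    [0,0,0,0,0,-50,0],
    [0,0,0,0,0,-100,0],
  ],
)

```text
clock: 18.92
position: [422.0, 259.7, 101.7]
ee_rot: [0.017, 1.0, -0.001, -0.0]
contact_force: [0.9, 1.0, 0.1]
gripper_width: 42.9
grasp_force: 0.0
```

```bash
python3 -c "
from h import *
go(441,62,100,84)"
```

```text
t 18.93 turn [-0.001 -0.001  0.07 ] shift [ -25.9 -197.     2. ] pos [422.  259.7 101.7] w 42.9
```

>>> carry_out(
  motion=[
    [0,0,0.07,-24,-197,0,0],
    [0,0,0.07,-24,-197,0,0],
    [0,0,0.07,-24,-197,0,0],
    [0,0,0.07,-24,-197,0,0],
    [0,0,0.07,-24,-197,0,0],
  ],
)

```text
clock: 19.55
position: [439.6, 61.9, 101.0]
ee_rot: [0.053, 0.999, 0.0, 0.0]
contact_force: [-0.0, 0.1, -0.1]
gripper_width: 42.4
grasp_force: 0.0
```

```bash
cat > m.py <<'E'
from h import *
import sys
a=get_image('wrist');h=cv2.cvtColor(a['color'],cv2.COLOR_BGR2HSV);z=float(sys.argv[1])
m=((h[...,1]<45)&(h[...,2]>90)).astype(np.uint8)
for k in cv2.findContours(m,cv2.RETR_EXTERNAL,cv2.CHAIN_APPROX_NONE)[0]:
    if cv2.contourArea(k)>300:
        q=np.array([onz(a,*p[0],z)[:2] for p in k],np.float32);r=cv2.minAreaRect(q)
        print("px",np.round(cv2.minAreaRect(k)[0]),"world",np.round(r[0],1),"size",np.round(r[1],1),"ang",round(r[2],1))
E
python3 m.py 33; python3 -c "
from h import *
go(440,62,-6,84)"
```

```text
px [ 32. 349.] world [ 556.7 -198.6] size [63.3 74.2] ang 82.4
px [483. 317.] world [562.2 239.2] size [96.8 37. ] ang 55.6
px [501. 264.] world [512.1 245.6] size [33.8 49.2] ang 86.9
px [510. 220.] world [470.2 246.8] size [81.5 21.1] ang 87.9
px [143. 207.] world [426.3 -55.9] size [58.4 41.8] ang 6.8
px [285. 204.] world [442.3  61.4] size [ 22.  149.9] ang 84.1
px [508. 152.] world [413.5 243.6] size [78.1 85.8] ang 88.3
t 19.6 turn [ 0.     0.001 -0.001] shift [ -0.3  -0.7 107. ] pos [439.7  62.7 101. ] w 42.5
```

>>> carry_out(
  motion=[
    [0,0,0,-2,-0.5,55,0],
    [0,0,0,-2,-0.5,100,0],
    [0,0,0,-2,-0.5,117,0],
    [0,0,0,-2,-0.5,117,-0.3],
    [0,0,0,-2,-0.5,117,-0.9],
  ],
)

```text
clock: 20.23
position: [442.1, 62.8, -15.5]
ee_rot: [0.052, 0.999, 0.0, 0.001]
contact_force: [-0.2, -1.1, 2.2]
gripper_width: 13.0
grasp_force: 29.0
```

>>> carry_out(
  motion=[
    [0,0,0,0,0,0,-0.9],
    [0,0,0,0,0,0,-0.9],
    [0,0,0,0,0,0,-0.9],
  ],
)

```text
clock: 20.6
position: [441.7, 62.0, -15.5]
ee_rot: [0.052, 0.999, 0.0, 0.001]
contact_force: [-1.2, 2.5, 3.2]
gripper_width: 11.8
grasp_force: 58.9
```

>>> carry_out(
  motion=[
    [0,0,0,0,0,-30,-0.9],
    [0,0,0,0,0,-90,-0.9],
    [0,0,0,0,0,-95,-0.9],
    [0,0,0,0,0,-95,-0.9],
  ],
)

```text
clock: 21.1
position: [440.6, 61.3, 78.7]
ee_rot: [0.053, 0.999, 0.0, -0.0]
contact_force: [-1.0, -0.3, -2.5]
gripper_width: 12.3
grasp_force: 58.8
```

```bash
python3 -c "
from h import *
go(525.5,-310.6,80,82)
go(537.5,-223.4,80,82)"
```

```text
t 21.1 turn [ 0.001 -0.     0.034] shift [-123.8 -360.8   -1.5] pos [440.6  61.3  78.7] w 12.3
t 21.1 turn [ 0.001 -0.     0.034] shift [-126.5 -272.9   -1.5] pos [440.6  61.3  78.7] w 12.3
```

>>> carry_out(
  motion=[
    [0,0,0.034,-124,-361,0,-0.9],
    [0,0,0.034,-124,-361,0,-0.9],
    [0,0,0.034,-124,-361,0,-0.9],
    [0,0,0.034,-124,-361,0,-0.9],
    [0,0,0.034,-124,-361,0,-0.9],
  ],
)

```text
clock: 21.72
position: [509.8, -244.7, 76.0]
ee_rot: [0.07, 0.998, 0.0, -0.002]
contact_force: [1.0, 1.1, -1.8]
gripper_width: 12.2
grasp_force: 58.9
```

```bash
python3 -c "
from h import *
go(525.5,-310.6,80,82)"
```

```text
t 21.73 turn [ 0.001 -0.005 -0.   ] shift [-24.7 -63.   -4.2] pos [ 509.8 -244.7   76. ] w 12.2
```

>>> carry_out(
  motion=[
    [0,0,0,-24,-62,0,-0.9],
    [0,0,0,-24,-62,0,-0.9],
    [0,0,0,-24,-62,0,-0.9],
    [0,0,0,-24,-62,0,-0.9],
  ],
)

```text
clock: 22.22
position: [525.5, -306.3, 77.7]
ee_rot: [0.069, 0.998, 0.0, -0.001]
contact_force: [-0.4, 0.3, -2.2]
gripper_width: 12.1
grasp_force: 59.1
```

```bash
python3 m.py 70; python3 -c "
from h import *
a=get_image('wrist')
go(525.5,-310.6,-10.5,82)
cv2.imwrite('pics/w8.png',cv2.convertScaleAbs(a['color'],alpha=1.5))
s=cv2.cvtColor(a['color'],cv2.COLOR_BGR2GRAY).astype(float)
for v in (100,230):
    g=np.abs(np.diff(cv2.GaussianBlur(s,(3,9),0)[v]));i=[j for j in range(60,500) if g[j]>12 and g[j]==g[max(0,j-4):j+5].max()];print(v,[(j,onz(a,j,v,16)[:2].round().tolist()) for j in i])"
```

```text
px [550. 221.] world [ 538.1 -140.7] size [30.4 19.8] ang 23.0
px [276. 226.] world [ 529.1 -311.3] size [ 60.6 175. ] ang 82.6
px [339. 200.] world [ 513. -275.] size [136.9 141.4] ang 82.5
t 22.32 turn [ 0.    -0.001  0.002] shift [-0.  -4.4 89.1] pos [ 526.2 -306.3   78.6] w 12.2
100 [(149, [428.0, -393.0]), (188, [432.0, -365.0]), (197, [433.0, -359.0]), (206, [434.0, -352.0]), (219, [435.0, -343.0]), (334, [447.0, -260.0]), (340, [447.0, -255.0]), (442, [457.0, -182.0]), (448, [458.0, -177.0]), (455, [459.0, -172.0]), (460, [459.0, -169.0])]
230 [(76, [519.0, -481.0]), (99, [521.0, -462.0]), (134, [525.0, -433.0]), (223, [535.0, -360.0]), (231, [536.0, -353.0]), (267, [540.0, -324.0]), (291, [543.0, -304.0]), (299, [544.0, -297.0]), (320, [546.0, -280.0]), (329, [547.0, -273.0]), (421, [558.0, -197.0]), (429, [559.0, -191.0]), (436, [560.0, -185.0])]
```

>>> carry_out(
  motion=[
    [0,0,0,0,-6,50,-0.9],
    [0,0,0,0,-6,79,-0.9],
    [0,0,0,0,-6,86,-0.9],
    [0,0,0,0,-6,89,-0.9],
    [0,0,0,0,-6,89,-0.9],
  ],
)

```text
clock: 22.95
position: [526.6, -313.7, -8.8]
ee_rot: [0.069, 0.998, -0.0, 0.001]
contact_force: [-0.6, 0.4, -2.7]
gripper_width: 12.1
grasp_force: 59.2
```

```bash
python3 -c "
from h import *
go(525.5,-312,-11,82);print(read_state()['contact_force'])"
```

```text
t 22.95 turn [-0.001  0.002  0.001] shift [1.4 1.5 2.2] pos [ 526.6 -313.7   -8.8] w 12.1
[-0.58211056  0.42817046 -2.70775981]
```

>>> carry_out(
  motion=[
    [0,0,0,0,0,2,-0.9],
    [0,0,0,0,0,2,-0.9],
    [0,0,0,0,0,2,-0.4],
    [0,0,0,0,0,2,-0.1],
    [0,0,0,0,0,2,-0.1],
  ],
)

```text
clock: 23.58
position: [525.7, -313.8, -11.9]
ee_rot: [0.07, 0.998, -0.0, 0.0]
contact_force: [0.3, 0.2, -0.6]
gripper_width: 38.0
grasp_force: 0.0
```

>>> carry_out(
  motion=[
    [0,0,0,0,0,-50,0],
    [0,0,0,0,0,-105,0.1],
    [0,0,0,60,100,-105,0.1],
    [0,0,0,95,150,-105,0.1],
    [0,0,0,105,200,-105,0.1],
  ],
)

```text
clock: 24.2
position: [457.8, -137.9, 93.1]
ee_rot: [0.07, 0.998, 0.0, 0.0]
contact_force: [1.3, 2.0, 0.0]
gripper_width: 47.2
grasp_force: 0.0
```

```bash
python3 -c "
from h import *
go(431,-63,100,96)"; python3 m.py 12
```

```text
t 24.2 turn [ 0.     0.001 -0.245] shift [37.1 70.4 -6.9] pos [ 457.8 -137.9   93.1] w 47.2
px [237. 323.] world [ 574.1 -202.5] size [22.  60.5] ang 81.8
px [ 86. 281.] world [ 510.4 -336.8] size [ 9.8 97.4] ang 81.7
px [220. 212.] world [ 457.3 -195.1] size [51.7 14.8] ang 81.9
px [369. 160.] world [431.2 -63.8] size [64.4 40. ] ang 6.9
```

>>> carry_out(
  motion=[
    [0,0,-0.26,37,70,0,0.1],
    [0,0,-0.26,37,70,0,0.1],
    [0,0,-0.26,37,70,0,0.1],
    [0,0,-0.26,37,70,0,0.1],
  ],
)

```text
clock: 24.75
position: [432.6, -64.9, 93.0]
ee_rot: [-0.06, 0.998, -0.0, 0.0]
contact_force: [0.6, -0.7, 0.4]
gripper_width: 46.7
grasp_force: 0.0
```

```bash
python3 m.py 12|grep -v '\[[45][0-9][0-9]\.'; python3 -c "
from h import *
go(431.2,-63.5,-8,97)"
```

```text
px [ 12. 283.] world [ 540.8 -313.5] size [16.4 28.8] ang 84.5
px [ 29. 311.] world [ 569.  -301.2] size [55.4 98.9] ang 82.0
px [110. 302.] world [ 540. -236.] size [ 60.8 132.5] ang 42.1
t 24.8 turn [-0.     0.    -0.003] shift [  1.2   1.8 100.9] pos [432.6 -65.1  92.9] w 47.1
```

>>> carry_out(
  motion=[
    [0,0,0,1,2,50,0.1],
    [0,0,0,1,2,88,0.1],
    [0,0,0,1,2,101,0],
    [0,0,0,1,2,101,-0.3],
    [0,0,0,1,2,101,-0.8],
  ],
)

```text
clock: 25.42
position: [431.5, -63.1, -7.7]
ee_rot: [-0.06, 0.998, -0.0, 0.0]
contact_force: [-0.6, 0.4, -1.3]
gripper_width: 17.9
grasp_force: 58.6
```

>>> carry_out(
  motion=[
    [0,0,0,0,0,0,-0.8],
    [0,0,0,0,0,0,-0.8],
    [0,0,0,0,0,0,-0.8],
  ],
)

```text
clock: 25.8
position: [431.1, -62.6, -7.9]
ee_rot: [-0.06, 0.998, 0.0, 0.0]
contact_force: [0.5, 0.3, -1.1]
gripper_width: 17.9
grasp_force: 58.6
```

>>> carry_out(
  motion=[
    [0,0,0,0,0,-30,-0.8],
    [0,0,0,0,0,-85,-0.8],
    [0,0,0,0,0,-85,-0.8],
  ],
)

```text
clock: 26.18
position: [434.2, -62.0, 80.7]
ee_rot: [-0.061, 0.998, 0.001, 0.005]
contact_force: [-0.2, -0.1, -1.5]
gripper_width: 17.7
grasp_force: 58.7
```

```bash
python3 -c "
from h import *
go(537,-225.5,80,82)"
```

```text
t 26.18 turn [0.002 0.01  0.261] shift [ -82.2 -174.7    1.5] pos [434.2 -62.   80.7] w 17.7
```

>>> carry_out(
  motion=[
    [0,0,0.261,-84,-175,0,-0.8],
    [0,0,0.261,-84,-175,0,-0.8],
    [0,0,0.261,-84,-175,0,-0.8],
    [0,0,0.261,-84,-175,0,-0.8],
    [0,0,0.261,-84,-175,0,-0.8],
  ],
)

```text
clock: 26.8
position: [534.2, -226.3, 75.2]
ee_rot: [0.071, 0.997, 0.0, -0.002]
contact_force: [0.0, -0.1, -0.6]
gripper_width: 18.1
grasp_force: 59.0
```

```bash
python3 -c "
from h import *
go(537,-225.5,-3.5,82)"
```

```text
t 26.8 turn [ 0.001 -0.003 -0.002] shift [-2.9  1.2 78.7] pos [ 534.2 -226.3   75.2] w 18.1
```

>>> carry_out(
  motion=[
    [0,0,0,-1,0,45,-0.8],
    [0,0,0,-1,0,70,-0.8],
    [0,0,0,-1,0,77,-0.8],
    [0,0,0,-1,0,79,-0.8],
    [0,0,0,-1,0,79,-0.8],
  ],
)

```text
clock: 27.42
position: [537.1, -226.2, -1.0]
ee_rot: [0.07, 0.998, -0.0, 0.001]
contact_force: [0.2, 0.2, -0.6]
gripper_width: 18.3
grasp_force: 59.0
```

```bash
python3 -c "
from h import *
go(537,-225.5,-3.5,82);print(read_state()['contact_force'])"
```

```text
t 27.43 turn [-0.     0.002  0.   ] shift [0.2 0.7 2.5] pos [ 537.1 -226.2   -1. ] w 18.3
[ 0.1986292   0.19979144 -0.57674464]
```

>>> carry_out(
  motion=[
    [0,0,0,0,0,2.5,-0.8],
    [0,0,0,0,0,2.5,-0.8],
    [0,0,0,0,0,2.5,-0.3],
    [0,0,0,0,0,2.5,0.1],
    [0,0,0,0,0,2.5,0.1],
  ],
)

```text
clock: 28.05
position: [536.3, -226.5, -4.7]
ee_rot: [0.07, 0.998, -0.0, -0.0]
contact_force: [-0.5, 0.1, -0.3]
gripper_width: 46.7
grasp_force: 0.0
```

>>> carry_out(
  motion=[
    [0,0,0,0,0,-60,0.1],
    [0,0,0,0,0,-120,0.1],
    [0,0,0,20,-40,-160,0.1],
    [0,0,0,60,-80,-180,0.1],
    [0,0,0,110,-115,-180,0.1],
  ],
)

```text
clock: 28.68
position: [411.5, -326.4, 177.4]
ee_rot: [0.07, 0.998, -0.001, 0.002]
contact_force: [-0.3, -0.1, -0.6]
gripper_width: 46.8
grasp_force: 0.0
```

>>> carry_out(
  motion=[
    [0,0,0,40,-40,0,0.1],
    [0,0,0,80,-80,0,0.1],
    [0,0,0,110,-130,0,0.1],
    [0,0,0,120,-180,0,0.1],
    [0,0,0,120,-190,0,0.1],
  ],
)

```text
clock: 29.3
position: [264.4, -498.3, 174.9]
ee_rot: [0.072, 0.997, 0.0, -0.0]
contact_force: [0.3, 0.0, 0.5]
gripper_width: 47.1
grasp_force: 0.0
```

```bash
python3 - <<'E'
from h import *
t=get_image('top')['color'];s=get_image('scene')['color']
f=lambda c,k:cv2.convertScaleAbs(cv2.resize(c,None,fx=k,fy=k,interpolation=cv2.INTER_CUBIC),alpha=1.7)
a=f(t[95:265,100:460],2.2);b=f(s[130:330,150:400],1.1*360*2/500)
b=cv2.resize(f(s[130:330,150:400],1),(275,220))
A=f(t[140:265,160:220],3.4);B=f(s[130:220,295:400],2.1);C=f(s[230:330,150:260],2.1)
H=220
r=np.hstack([cv2.resize(x,(int(x.shape[1]*H/x.shape[0]),H)) for x in (A,B,C)])
r=r[:,:792];r=cv2.copyMakeBorder(r,0,0,0,792-r.shape[1],0)
o=np.vstack([a,r]);cv2.imwrite("pics/final.png",o);print(o.shape,read_state()['position'])
E
```

```text
(594, 792, 3) [ 265.47207887 -496.78828468  174.72144105]
```

View pics/final.png

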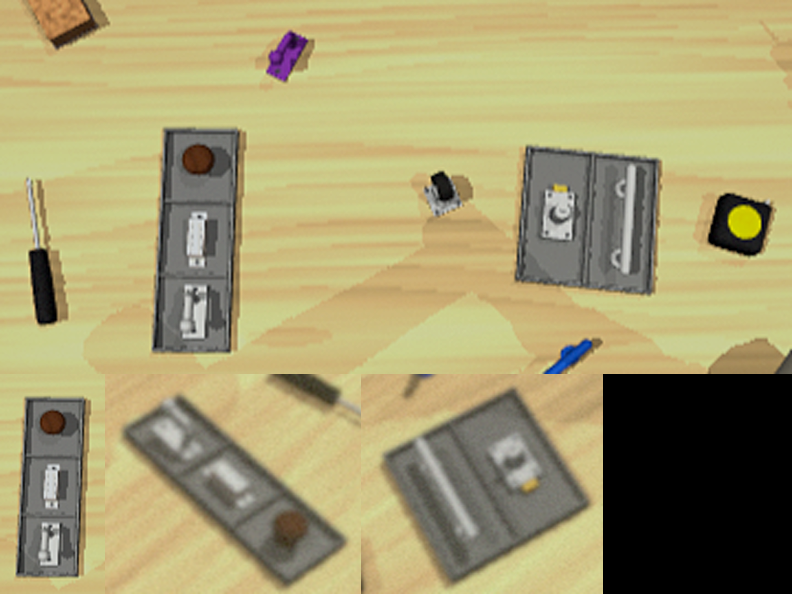

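The knob (198,159), catch (197,239) and hook (195,312) each lie upright in their own door-tray compartment. The lock (559,214) and bar (626,220) are in the drawer tray, and the castor, screwdriver and tape measure haven't moved.

```bash
python3 -c "
from bench import *
print(job_done())"
```

```text
the job is handed in; nothing more can be done
None
```

I made up both kits and handed the job in at about 29 s of robot time: all five fittings lie flat and right way up in their own compartments, nothing else was moved, and the fingertips turned out to sit about 45 mm higher than the spec says, so I set grasp heights by sight and force.

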